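# Swap the battery pack in the bench charger and clamp it home

## Task

Put the fresh, green-topped battery pack on charge: swing the charger's clamp back, lift the spent red-topped pack out of the cradle and lay it flat in the yellow tray, then set the green-topped pack in the cradle and shut the clamp all the way, so that it drives the pack fully home and stays shut. Leave the other things on the table where they are.

Things in the scene. Friction and masses are not known exactly. Their poses are not given: they have to be found in the camera images.
- charger: Bench charger fixed to the table. Origin on the table under the middle of its cradle; x points from its front to the clamp's hinge side, z up. Base plate from x = -84 to +112 mm, y = +-75 mm, 8 mm thick. Grey guides round the cradle, with flared lips, end 53 mm above the table and within x = +-70, y = +-40 mm; both long sides are open for |x| < 35 mm, where fingers can hold a pack.
- cradle_home (a point): Middle of the cradle, 18 mm above the table: where the centre of the pack's underside lies once driven home. Axes as the charger's. The cradle is a pocket 116 mm (x) by 54 mm (y) for a 110 x 48 mm pack, long way along x, either way round.
- carriage (a joint): Sprung carriage, the cradle's floor, in m: 0 = up (its top 30 mm above the table, where a pack laid in the cradle rests unpressed), 0.012 = pressed down by the shut clamp, 0.014 = its stop. The spring pushes up with 6 N at 0 and 8 N at 0.012 and lifts the pack again unless the clamp holds it down.
- clamp (a joint): Angle in rad of the clamp, a steel bail of two side arms (y = +-58 mm of the charger) and cross bars: 0 = shut (level, toward the charger's front), 1.57 = upright, 1.9 = fully back; clear of the cradle above 1.4. Stiff hinge (0.7 N m): stays where left. Its black press bar, 85 mm from the hinge, meets a resting pack at about 0.14 and has it home at 0; moving it takes 4 to 7 N at the grip bar.
- clamp_bar (a point): Middle of the clamp's orange grip bar: round, 16 mm thick, 96 mm long, parallel to the charger's y axis, 165 mm from the hinge axis. It is round and may turn between the fingers. Nothing lies within 60 mm of it toward the hinge between the side arms.
- clamp_hinge (a point): Point on the clamp's hinge axis midway between its lugs: 85 mm behind the cradle's middle (charger +x) and 78 mm above the table. The axis is the charger's y axis; the bar moves from -x up and over to +x as the clamp opens.
- spent_pack: Spent battery pack, black with a red top, 110 x 48 x 50 mm (x, y, z), 0.28 to 0.42 kg. Origin at the centre of its underside, x along its length. It starts in the cradle on the raised carriage.
- fresh_pack: Fresh battery pack, black with a green top, otherwise the same: 110 x 48 x 50 mm, 0.28 to 0.42 kg, origin at the centre of its underside, x along its length. It starts flat on the table among the other things, its length within 0.4 rad of the x direction; it may trade places with the red box or the sanding block.
- tray: Yellow open tray fixed to the table, 190 x 160 mm (x, y) outside, 28 mm high, walls and floor 5 mm; origin under its centre.
- tray_in (a point): Centre of the tray's inner floor, 5 mm above the table; axes as the tray's.
- light_string_box: Bystander: red card box 106 x 70 x 55 mm (its own y is the long way), origin at the centre of its underside.
- sanding_block: Bystander: brown sanding block 100 x 66 x 32 mm (its own y is the long way), origin at the centre of its underside.
- bottle: Bystander: small brown bottle with a green cap, 48 mm across, 80 mm tall, origin at the centre of its underside.
- paint_tin: Bystander: paint tin 77 mm across, 77 mm tall, origin at the centre of its underside.

How it is judged (in metres and radians):
On the way, in this order (a step that is already met when the one before it is completed fails the run):
1. the spent red-topped pack is out of the cradle and lies flat in the yellow tray (x of spent_pack in the frame of tray_in between -0.085 and 0.085 m and y of spent_pack in the frame of tray_in between -0.07 and 0.07 m and z of spent_pack in the frame of tray_in between -0.008 and 0.008 m and angle between spent_pack's own z axis and vertical below 0.12 rad), for 0.2 s.
2. the fresh green-topped pack is seated in the cradle while the clamp is still open (horizontal distance between fresh_pack and cradle_home below 0.007 m and angle between the x axis of fresh_pack and the x axis of charger, either way round below 0.1 rad and angle between fresh_pack's own z axis and vertical below 0.12 rad and z of fresh_pack in the frame of cradle_home between -0.018 and 0.018 m and value of joint clamp above 0.3 rad), for 0.2 s.
At the end, for the whole second after the job is handed in: Green pack in the cradle: centre within 7 mm, length within 0.1 rad, underside within 4 mm of home height, carriage down over 8.5 mm, clamp under 0.04 rad. Red pack flat in the tray: centre within 85 x 70 mm of its middle, within 8 mm of its floor. Tilts under 0.12 rad; at rest (all of step 1 and horizontal distance between fresh_pack and cradle_home below 0.007 m and angle between the x axis of fresh_pack and the x axis of charger, either way round below 0.1 rad and angle between fresh_pack's own z axis and vertical below 0.12 rad and z of fresh_pack in the frame of cradle_home between -0.004 and 0.004 m and value of joint carriage above 0.0085 m and value of joint clamp below 0.04 rad and linear speed of each of fresh_pack, spent_pack below 0.01 m/s); the robot touches nothing.
It fails at once if the red card box is moved by more than 30 mm (distance of light_string_box from where it was at the start of the episode above 0.03 m).
It fails at once if the sanding block is moved by more than 30 mm (distance of sanding_block from where it was at the start of the episode above 0.03 m).
It fails at once if the small bottle is moved by more than 30 mm (distance of bottle from where it was at the start of the episode above 0.03 m).
It fails at once if the paint tin is moved by more than 30 mm (distance of paint_tin from where it was at the start of the episode above 0.03 m).
It also fails if it takes over 72 s, if anything falls off the work surface, if the arm or the gripper's body presses on something with over 40 N, if the wrist force passes 120 N, or if a joint passes its speed limit or range.

## Robot

A 7-joint arm with a two-finger parallel gripper is mounted at the origin on a cart in front of the work surface, level with it; the furniture and walls round the work are solid. World frame = base frame: x ahead of the robot, y to its left, z up, the work surface at z = 0. Lengths are in m, angles in degrees, forces in N, time in s.
With the tool pointing down it reaches from about 0.425 to 0.875 m from the base axis. Payload 4.7 kg.
Tool frame: the origin (TCP) lies on the centre line of the jaws, within the pads' length; the fingertips stand 22 mm ahead of it and the grasp point (between the pads) lies 3 mm ahead of it; z points along the fingers, y is the line along which they close (so a half turn about z gives the same grasp; the last joint's range is limited). The gripper opens to 87 mm and grips with 3 to 60 N. Pads are 19 mm wide; open, the fingers measure 117 mm over their backs; the gripper's body (75 mm by 190 mm) begins 51 mm behind the grasp point.
Start: joints at [-72.187, 18.392, -4.016, 83.108, 1.295, 78.541, -3.26], TCP at [0.19, 0.622, 0.245] pointing down, gripper open.
Joint ranges: [-163.93, 163.93], [-17.29, 119.83], [-79.2, 71.16], [3.27, 140.29], [-89.18, 269.18], [5.43, 117.66], [-154.24, 154.24]. Speed limits (degrees/s): [147.25, 147.25, 180, 180, 180, 180, 180].

## Interface

Orientations are given as [roll, pitch, yaw] about the fixed x, y, z axes, in that order (R = Rz(yaw) Ry(pitch) Rx(roll)).
In Python, from bench import ctrl, viewer gives the robot as it stands.
- The arm moves only by the tool send_rows, never from a script. Its argument "motion" is a list of rows, each a list of 2 entries, a list of its own where there are three numbers: the shift along the world's x, y, z in m, then the turn, a rotation vector about the world's x, y, z in degrees. In form: [[[x, y, z], [rx, ry, rz]], ...]. A call has 1 to 8 rows; each row is the pose to reach, as a shift and turn from the pose commanded when the call began; what a row does not reach only later rows make up. A row lasts 1/8 s, in which the tool goes at most 62.5 mm and 10.7 degrees, less where a joint would pass 70% of its speed; a pose out of reach is approached as far as the arm can. A call with a gripper value outside its range is refused whole. "gripper" is the closure, from 0 (fully open) to 1 (shut), set as the call begins (left out, the last holds). The fingers move at their own pace and stop on an object; "force" is the grip in N (left out, the last holds). Time passes only in rows, so rows that repeat a pose let the fingers close. It gives the time, the measured TCP pose, the force, the opening and the grip force at its end, in the units of the state.
- ctrl.get_obs(): the state, without advancing time (a new reading comes with each control period).
- viewer.camera(name): name is "scene" or "top" or "wrist"; returns (picture, depth): 400x640x3 uint8, red, green, blue; 400x640 float32, m along the optical axis (not along the pixel's ray), 0 where there is no reading.
- viewer.get_calibration(name): a dict with "fx", "fy", "cx", "cy" (pixels), "world_from_camera" (4x4, takes a point from camera to world coordinates). Camera axes: x right, y up, looking along -z (the intrinsics and any distortion apply to the point x, -y, -z); pixel columns grow to the right and rows downward; lengths in m; the calibration is good to about 2 mm. A picture is of the moment at which its call begins: read the wrist's pose just before it. get_calibration takes no time and is no camera call; for the wrist camera it gives the pose at the moment of the call.
- ctrl.sign_off(): hands the job in; it is judged then, once.
The state is a dict: "time": time; "joint_pos": joint angles; "dq": joint speeds; "effort": joint torques, N m; "position": TCP position; "orientation": TCP orientation; "ft_force": force on the tool from outside, world axes, zero at the start; "moment": the same for the moment, N m; "width": finger opening in m; "gripper_force": force on a finger pad.
Only numpy, scipy, OpenCV 4.12 (cv2) and the standard library are available. Lean on these libraries where they do the work, as an engineer would, in place of code of your own. Each camera call takes 0.05 s, during which the arm holds its last target. There are 200 camera calls.

## Working session

There is one attempt and no reset: what is moved stays moved. The work goes in short steps, Python scripts to look and compute and a tool call to move; the robot and the scene stay as the last step left them, time stands still between calls to the robot, and variables do not carry over. Pictures are saved under pics/ and viewed, at most 10 in all, crops included, and the job is handed in when it is done.

Besides the shell and the picture viewer there is one more tool, called after ">>>" by a JSON object that holds its "method" and its "body". send_rows: Moves the arm, as the interface text tells. Its arguments: {"type":"object","properties":{"motion":{"type":"array","items":{"type":"array"}},"gripper":{"type":"number"},"force":{"type":"number"}},"required":["motion"]}

```bash
mkdir -p pics; cat > h.py <<'E'
import numpy as np, cv2
from bench import ctrl, viewer
def cam(n):
    c=viewer.get_calibration(n); p,d=viewer.camera(n); return p,d,c
def cloud(d,c):
    v,u=np.mgrid[0:d.shape[0],0:d.shape[1]]
    P=np.stack([(u-c['cx'])/c['fx']*d,-(v-c['cy'])/c['fy']*d,-d],-1)
    T=np.array(c['world_from_camera']); W=P@T[:3,:3].T+T[:3,3]; W[d<=0]=np.nan; return W
def save(n,p): cv2.imwrite('pics/'+n+'.png',p[:,:,::-1])
E
python3 - <<'E'
from h import *
o=ctrl.get_obs(); print(o)
for n in('top','scene'):
    p,d,c=cam(n); save(n+'0',p); W=cloud(d,c); np.savez(n+'0.npz',W=W,p=p); print(n,{k:c[k] for k in c})
E
```

```text
{'time': 0.0, 'joint_pos': array([-72.18641396,  18.43960341,  -4.01521406,  83.17491345,
         1.29524684,  78.54149078,  -3.26343749]), 'dq': array([-0.06201556, -0.00340974, -0.03556974,  0.03351982, -0.03203203,
        0.00790164,  0.04258793]), 'effort': array([ 2.49909465e-05, -4.91291821e+01, -4.04321887e-01, -3.12515116e+01,
       -6.40980061e-02,  4.40289569e-02,  1.86002562e-04]), 'position': array([0.19000418, 0.62106913, 0.24345518]), 'orientation': array([-1.79889250e+02,  6.14468569e-03,  1.62992480e+02]), 'ft_force': array([-0.11046359,  0.2658839 , -0.04634636]), 'moment': array([-0.00706936,  0.00557008, -0.0068365 ]), 'gripper_force': 0.0, 'width': 0.08746392665293923}
top {'fx': 379.3871436441256, 'fy': 379.3871436441256, 'cx': 317.31348394051554, 'cy': 198.55063633332466, 'world_from_camera': array([[ 6.51839217e-04,  9.93633080e-01, -1.12662669e-01,
         4.14899534e-01],
       [-9.99937135e-01,  1.90877136e-03,  1.10490914e-02,
         1.11147910e-04],
       [ 1.11937900e-02,  1.12648384e-01,  9.93571860e-01,
         1.21011597e+00],
       [ 0.00000000e+00,  0.00000000e+00,  0.00000000e+00,
         1.00000000e+00]])}
scene {'fx': 408.16686445823063, 'fy': 408.16686445823063, 'cx': 318.6229053307569, 'cy': 198.42762431102162, 'world_from_camera': array([[ 0.76970304,  0.45124709, -0.45158973, -0.11893422],
       [-0.63813006,  0.56447192, -0.52360432, -0.75139975],
       [ 0.01863479,  0.69119282,  0.72243009,  1.10949828],
       [ 0.        ,  0.        ,  0.        ,  1.        ]])}
```

View pics/top0.png

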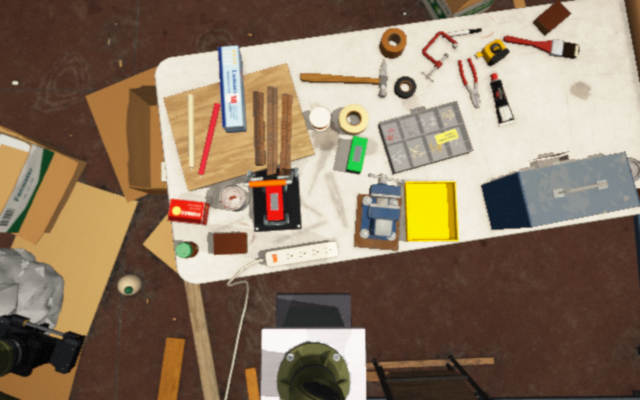

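View pics/scene0.png

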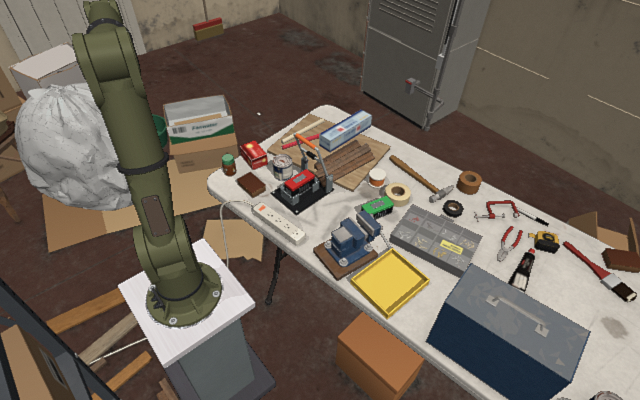

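The top view shows the charger at about (275,200) with the red pack in it, the grip bar at (268,183), the green pack at (352,155), the tray at (430,210) and a vise between charger and tray at (380,215). The tin (232,197), sanding block (230,243), red box (188,211) and bottle (185,249) are left of the charger.

```bash
python3 - <<'E'
from h import *
z=np.load('top0.npz'); W=z['W']; p=z['p']
hsv=cv2.cvtColor(p,cv2.COLOR_RGB2HSV)
def rep(name,m,win):
    u0,u1,v0,v1=win; k=np.zeros(m.shape,bool); k[v0:v1,u0:u1]=True; k&=m&np.isfinite(W[...,0])
    P=W[k]; zz=np.median(P[:,2]); 
    Q=P[abs(P[:,2]-zz)<.012]
    r=cv2.minAreaRect((Q[:,:2]*1000).astype(np.float32)); print(name,len(Q),'z %.3f'%zz,'zr',np.percentile(P[:,2],[2,98]).round(3),'mean',Q[:,:2].mean(0).round(3),'rect',np.round(r[0],1),np.round(r[1],1),round(r[2],1))
H,S,V=[hsv[...,i].astype(int) for i in range(3)]
rep('green',(H>45)&(H<80)&(S>120),(335,380,130,180))
rep('redtop',((H<6)|(H>174))&(S>150),(255,295,185,225))
rep('orange',(H>6)&(H<18)&(S>180)&(V>150),(235,300,172,192))
rep('tray',(H>22)&(H<34)&(S>150),(395,465,170,250))
rep('plate',(V<50),(245,306,165,235))
rep('sand',(W[...,2]>.02)&(W[...,2]<.05),(205,252,228,260))
rep('vise',(W[...,2]>.05),(352,404,172,252))
rep('viselow',(W[...,2]>.01)&(W[...,2]<.3),(352,400,172,252))
rep('tin',(W[...,2]>.04),(212,249,178,215))
rep('strip',(W[...,2]>.015),(258,340,240,270))
rep('tape',(W[...,2]>.01),(335,372,103,134))
rep('cup',(W[...,2]>.01),(308,331,105,131))
rep('woods',(W[...,2]>.005),(254,292,86,165))
im=cv2.resize(p[130:270,180:380],None,fx=4,fy=4,interpolation=cv2.INTER_CUBIC); save('crop0',im)
E
```

```text
green 388 z 0.051 zr [0.037 0.056] mean [ 0.687 -0.135] rect [ 688.4 -135.8] [ 45.6 108.9] 78.5
redtop 434 z 0.081 zr [0.009 0.086] mean [0.528 0.115] rect [530.3 116.2] [101.6  48.1] 3.8
orange 208 z 0.242 zr [0.232 0.246] mean [0.565 0.118] rect [565.6 118.8] [15.1 93.1] 4.2
tray 2664 z 0.007 zr [0.002 0.031] mean [ 0.512 -0.376] rect [ 512.6 -370.3] [179.5 158.5] 0.2
plate 1123 z 0.010 zr [0.005 0.169] mean [0.528 0.114] rect [549.7 119. ] [191.3 142.6] 3.7
sand 709 z 0.033 zr [0.027 0.038] mean [0.41  0.255] rect [409.9 256.1] [65.9 99.4] 2.7
vise 1167 z 0.126 zr [0.056 0.131] mean [ 0.507 -0.204] rect [ 505.5 -204. ] [ 88.4 150.5] 86.0
viselow 207 z 0.061 zr [0.021 0.13 ] mean [ 0.554 -0.202] rect [ 526.2 -206.2] [ 96.5 196.8] 84.2
tin 527 z 0.074 zr [0.046 0.239] mean [0.548 0.242] rect [547.9 242.2] [75.8 73.3] 88.9
strip 1110 z 0.036 zr [0.02 0.04] mean [0.379 0.036] rect [377.7  40. ] [ 47.7 231. ] 8.8
tape 549 z 0.037 zr [0.014 0.042] mean [ 0.806 -0.128] rect [ 807.  -128.2] [91.9 93.3] 66.2
cup 337 z 0.046 zr [0.016 0.051] mean [ 0.807 -0.02 ] rect [806.9 -20.7] [64.5 63.7] 82.9
woods 2418 z 0.033 zr [0.015 0.044] mean [0.777 0.131] rect [787.1 130.5] [264.3 120.7] 1.1
```

View pics/crop0.png

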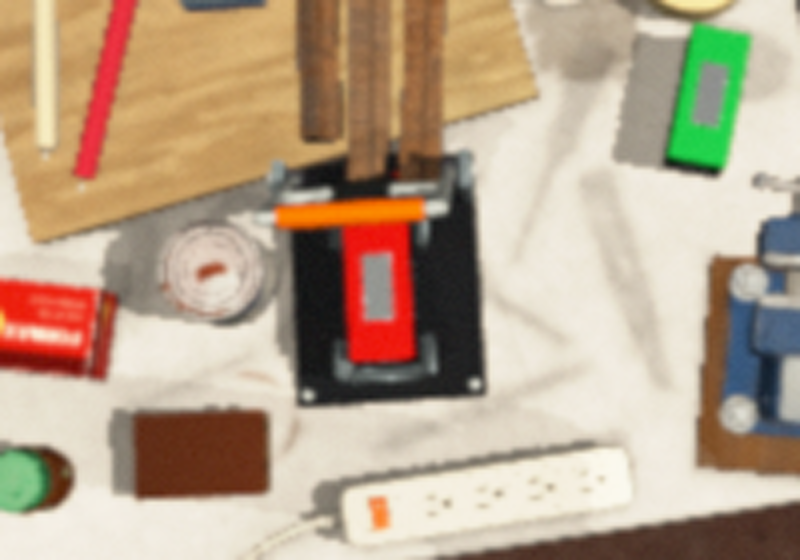

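>>> {"method": "send_rows", "body": {"motion": [[[0.02,-0.03,0],[0,0,3]],[[0.05,-0.075,0],[0,0,6]],[[0.08,-0.12,0],[0,0,9]],[[0.11,-0.165,0],[0,0,12]],[[0.14,-0.21,0],[0,0,15]],[[0.17,-0.255,0],[0,0,18]],[[0.2,-0.3,0],[0,0,21]],[[0.23,-0.35,0],[0,0,21]]], "gripper": 1, "force": 20}}

```text
time: 1.1
position: [0.4207, 0.2701, 0.2443]
orientation: [180.0, -0.0, -175.9]
ft_force: [1.0, 0.7, -0.0]
width: 0.0152
gripper_force: 0.0
```

```bash
python3 - <<'E'
from h import *
W=np.load('top0.npz')['W']; 
P=W[np.isfinite(W[...,0])]
def box(n,x,y,yaw,hx,hy):
    a=np.radians(yaw); d=P[:,:2]-[x,y]; u=d@[np.cos(a),np.sin(a)]; v=d@[-np.sin(a),np.cos(a)]
    m=(abs(u)<hx)&(abs(v)<hy); print(n,'max z outside pack',P[m&((abs(u)>.06)|(abs(v)>.03)),2].max().round(3))
box('green body',.688,-.136,-11.5,.042,.1)
box('green fingers',.688,-.136,-11.5,.016,.062)
box('tray body yaw94',.512,-.372,94,.042,.1)
W2=np.load('scene0.npz')['W'];P=W2[np.isfinite(W2[...,0])]
box('green body s',.688,-.136,-11.5,.042,.1)
box('green fingers s',.688,-.136,-11.5,.016,.062)
o=ctrl.get_obs();print(o['time'],o['position'],o['orientation'],o['joint_pos'],o['width'])
E
```

```text
green body max z outside pack 0.05
green fingers max z outside pack 0.008
tray body yaw94 max z outside pack 0.034
green body s max z outside pack 0.048
green fingers s max z outside pack 0.005
1.1 [0.42065268 0.27011743 0.24433658] [ 1.79991038e+02 -3.10073265e-03 -1.75942801e+02] [-4.65616250e+01 -1.30408285e-01  1.08327379e+01  1.04374252e+02
  1.57380906e-02  7.57517665e+01  5.83244119e+01] 0.015248070650534925
```

>>> {"method": "send_rows", "body": {"motion": [[[0.02,-0.03,-0.005],[0,0,0]],[[0.05,-0.08,-0.005],[0,0,0]],[[0.08,-0.125,-0.005],[0,0,0]],[[0.098,-0.152,-0.005],[0,0,0]],[[0.11,-0.152,-0.005],[0,0,0]],[[0.125,-0.151,-0.004],[0,0,0]],[[0.14,-0.15,-0.003],[0,0,0]],[[0.155,-0.149,-0.003],[0,0,0]]]}}

```text
time: 2.1
position: [0.5741, 0.1248, 0.2418]
orientation: [180.0, -0.2, -175.8]
ft_force: [-5.9, -1.3, 3.9]
width: 0.0005
gripper_force: 3.0
```

>>> {"method": "send_rows", "body": {"motion": [[[0.015,0.001,0],[0,0,0]],[[0.03,0.002,0],[0,0,0]],[[0.042,0.003,0],[0,0,0]],[[0.052,0.004,0],[0,0,0]],[[0.06,0.004,0],[0,0,0]],[[0.065,0.004,0],[0,0,0]],[[0.065,0.004,0],[0,0,0]]]}}

```text
time: 2.98
position: [0.6402, 0.1267, 0.2409]
orientation: [-180.0, -0.0, -176.0]
ft_force: [-3.5, 0.3, -1.9]
width: 0.0005
gripper_force: 1.6
```

>>> {"method": "send_rows", "body": {"motion": [[[-0.02,-0.001,0],[0,0,0]],[[-0.06,-0.005,0],[0,0,0]],[[-0.1,-0.008,0],[0,0,0]],[[-0.108,-0.009,0],[0,0,0]],[[-0.108,-0.009,0],[0,0,0]]], "gripper": 0}}

```text
time: 3.6
position: [0.5334, 0.1171, 0.2429]
orientation: [180.0, 0.2, -176.0]
ft_force: [0.6, 1.0, -0.5]
width: 0.0429
gripper_force: 0.0
```

```bash
cat >> h.py <<'E'
def top(W,m,ztol=.006):
    m=m&np.isfinite(W[...,0]); n,l,s,_=cv2.connectedComponentsWithStats(m.astype(np.uint8)); m=l==1+s[1:,4].argmax()
    z=np.median(W[m][:,2]); m=m&(abs(W[...,2]-z)<ztol); m=cv2.morphologyEx(m.astype(np.uint8),cv2.MORPH_CLOSE,np.ones((25,25)))>0
    m=m&(abs(W[...,2]-z)<ztol); Q=W[m]; r=cv2.minAreaRect((Q[:,:2]*1000).astype(np.float32))
    return m.sum(),z.round(4),np.round(r[0],1),np.round(r[1],1),round(r[2],1)
def hsv(p):
    h=cv2.cvtColor(p,cv2.COLOR_RGB2HSV).astype(int); return h[...,0],h[...,1],h[...,2]
E
python3 - <<'E'
from h import *
o=ctrl.get_obs();print(o['position'],o['orientation'],o['width'])
p,d,c=cam('wrist'); save('w1',p); W=cloud(d,c); np.savez('w1.npz',W=W,p=p)
H,S,V=hsv(p); print(top(W,((H<6)|(H>174))&(S>150)))
p,d,c=cam('top'); W=cloud(d,c);H,S,V=hsv(p)
m=np.zeros(H.shape,bool);m[140:195,235:300]=1
print('orange',np.nanmean(W[m&(H>6)&(H<18)&(S>180)&(V>150)],0))
m=np.zeros(H.shape,bool);m[165:235,245:310]=1
m=m&(V<60)&(abs(W[...,2]-.008)<.008);r=cv2.minAreaRect((W[m][:,:2]*1000).astype(np.float32));print('plate',r)
E
```

```text
[0.53340218 0.11706201 0.24291631] [ 179.96012337    0.24172096 -176.04670119] 0.04293172731347851
(np.int64(5225), np.float64(0.0561), array([508.2, 387.8]), array([104.6,  67.8]), 83.7)
orange [0.65834802 0.10074101 0.24775036]
plate ((539.9866943359375, 61.81045913696289), (57.30318069458008, 177.70767211914062), 79.83753967285156)
```

View pics/w1.png

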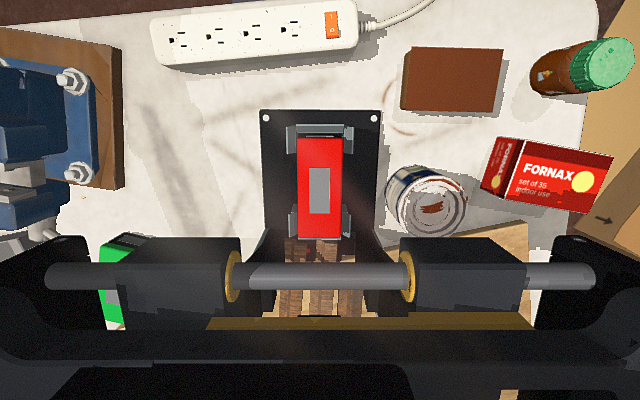

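The wrist view shows the red pack clear of the clamp, at (320,188) inside its guides; my mask picked the FORNAX box instead, so I window it.

```bash
python3 - <<'E'
from h import *
f=np.load('w1.npz');W=f['W'];p=f['p'];H,S,V=hsv(p)
w=np.zeros(H.shape,bool);w[125:250,280:360]=1
print(top(W,w&((H<6)|(H>174))&(S>150)))
w[:]=0;w[105:225,255:390]=1
m=w&(V<70)&(abs(W[...,2]-.008)<.006);Q=W[m];print(cv2.minAreaRect((Q[:,:2]*1000).astype(np.float32)))
a=np.radians(4);u=Q[:,:2]@[np.cos(a),np.sin(a)];v=Q[:,:2]@[-np.sin(a),np.cos(a)];print('front u',np.percentile(u,[0,.5]),'v',np.percentile(v,[0,.5,99.5,100]))
E
```

```text
(np.int64(4438), np.float64(0.0808), array([534.6, 117.3]), array([109.1,  47.8]), 3.4)
((525.7786865234375, 124.90853881835938), (148.85708618164062, 165.04830932617188), 3.946769952774048)
front u [0.45870756 0.45880149] v [0.00540237 0.00627496 0.15416883 0.17044006]
```

>>> {"method": "send_rows", "body": {"motion": [[[0.001,0,-0.02],[0,0,0]],[[0.001,0,-0.06],[0,0,0]],[[0.001,0,-0.1],[0,0,0]],[[0.001,0,-0.14],[0,0,0]],[[0.001,0,-0.17],[0,0,0]],[[0.001,0,-0.184],[0,0,0]],[[0.001,0,-0.184],[0,0,0]]]}}

```text
time: 4.58
position: [0.5334, 0.1172, 0.0569]
orientation: [-179.9, -0.1, -176.0]
ft_force: [0.6, 0.5, 1.0]
width: 0.0869
gripper_force: 0.0
```

>>> {"method": "send_rows", "body": {"motion": [[[0,0,0],[0,0,0]],[[0,0,0],[0,0,0]],[[0,0,0],[0,0,0]],[[0,0,0],[0,0,0]],[[0,0,0],[0,0,0]]], "gripper": 1, "force": 25}}

```text
time: 5.2
position: [0.5332, 0.1174, 0.0578]
orientation: [-180.0, 0.0, -176.0]
ft_force: [0.1, -0.8, 1.3]
width: 0.0479
gripper_force: 25.0
```

>>> {"method": "send_rows", "body": {"motion": [[[0,0,0.015],[0,0,0]],[[0,0,0.04],[0,0,0]],[[0,0,0.08],[0,0,0]],[[0,0,0.12],[0,0,0]],[[0,-0.01,0.155],[0,0,0]],[[0,-0.04,0.175],[0,0,0]],[[0,-0.08,0.18],[0,0,-8]],[[0,-0.12,0.18],[0,0,-16]]]}}

```text
time: 6.2
position: [0.5329, -0.0036, 0.2387]
orientation: [180.0, 0.1, 167.8]
ft_force: [0.6, -0.2, -2.9]
width: 0.0479
gripper_force: 25.0
```

>>> {"method": "send_rows", "body": {"motion": [[[-0.003,-0.05,0],[0,0,-9]],[[-0.006,-0.1,0],[0,0,-18]],[[-0.009,-0.15,0],[0,0,-27]],[[-0.012,-0.2,0],[0,0,-36]],[[-0.015,-0.25,0],[0,0,-45]],[[-0.018,-0.3,0],[0,0,-54]],[[-0.02,-0.34,0],[0,0,-63]],[[-0.021,-0.369,0],[0,0,-70]]]}}

```text
time: 7.2
position: [0.511, -0.3732, 0.2378]
orientation: [-180.0, -0.0, 97.6]
ft_force: [0.5, 0.3, -4.0]
width: 0.0478
gripper_force: 25.0
```

>>> {"method": "send_rows", "body": {"motion": [[[0,0,0],[0,0,-4]],[[0,0,0],[0,0,-4]]]}}

```text
time: 7.45
position: [0.5118, -0.3712, 0.2374]
orientation: [-180.0, -0.0, 94.0]
ft_force: [-0.1, 0.6, -4.3]
width: 0.0477
gripper_force: 25.0
```

```bash
python3 - <<'E'
from h import *
o=ctrl.get_obs();print(o['position'],o['orientation'],o['width'],o['ft_force'])
p,d,c=cam('wrist'); save('w2',p); W=cloud(d,c)
H,S,V=hsv(p)
m=(H>22)&(H<34)&(S>150)&np.isfinite(W[...,0]);Q=W[m];Q=Q[(Q[:,2]<.035)&(Q[:,2]>0)];print(len(Q),Q.min(0),Q.max(0),cv2.minAreaRect((Q[:,:2]*1000).astype(np.float32)))
E
```

```text
[ 0.51179513 -0.37120013  0.23743505] [-1.79960863e+02 -4.90186565e-02  9.40145437e+01] 0.047741776719672994 [-0.14680544  0.57548989 -4.25704913]
10157 [ 0.41591482 -0.46217762  0.00056787] [ 0.88549159 -0.29114459  0.03082559] ((649.49072265625, -377.4150390625), (170.63299560546875, 469.67913818359375), 89.10757446289062)
```

View pics/w2.png

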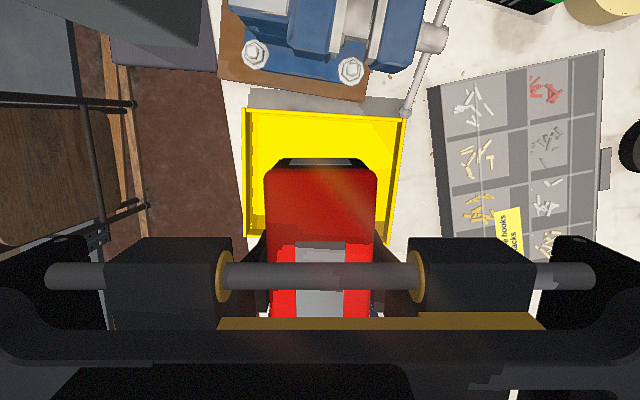

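The red pack is held over the tray's middle, with the tray edge clear of the vise.

>>> {"method": "send_rows", "body": {"motion": [[[0,0,-0.03],[0,0,0]],[[0,0,-0.08],[0,0,0]],[[0,0,-0.13],[0,0,0]],[[0,0,-0.17],[0,0,0]],[[0,0,-0.19],[0,0,0]],[[0,0,-0.2],[0,0,0]],[[0,0,-0.203],[0,0,0]],[[0,0,-0.203],[0,0,0]]]}}

```text
time: 8.5
position: [0.5129, -0.372, 0.0359]
orientation: [179.9, 0.1, 94.0]
ft_force: [0.4, 0.1, -3.8]
width: 0.0479
gripper_force: 25.0
```

>>> {"method": "send_rows", "body": {"motion": [[[0,0,0],[0,0,0]],[[0,0,0],[0,0,0]],[[0,0,0],[0,0,0]],[[0,0,0.01],[0,0,0]],[[0,0,0.05],[0,0,0]],[[0,0,0.1],[0,0,0]],[[0,0,0.15],[0,0,0]],[[0,0,0.2],[0,0,0]]], "gripper": 0}}

```text
time: 9.5
position: [0.5119, -0.3715, 0.2371]
orientation: [179.9, 0.0, 94.0]
ft_force: [0.7, 0.9, 0.1]
width: 0.087
gripper_force: 0.0
```

>>> {"method": "send_rows", "body": {"motion": [[[0.02,0.03,0],[0,0,9]],[[0.044,0.06,0],[0,0,19]],[[0.07,0.09,0],[0,0,29]],[[0.095,0.125,0],[0,0,39]],[[0.12,0.16,0],[0,0,49]],[[0.145,0.19,0],[0,0,59]],[[0.165,0.22,0],[0,0,68]],[[0.176,0.235,0],[0,0,74.5]]]}}

```text
time: 10.5
position: [0.6893, -0.1336, 0.235]
orientation: [179.9, 0.0, 168.9]
ft_force: [0.4, -0.6, -0.2]
width: 0.0872
gripper_force: 0.0
```

>>> {"method": "send_rows", "body": {"motion": [[[0,0,0],[0,0,0]],[[0,0,0],[0,0,0]]]}}

```text
time: 10.75
position: [0.6874, -0.1382, 0.2351]
orientation: [-179.9, 0.0, 168.3]
ft_force: [0.4, 0.3, 0.4]
width: 0.0868
gripper_force: 0.0
```

```bash
python3 - <<'E'
from h import *
o=ctrl.get_obs();print(o['position'],o['orientation'])
p,d,c=cam('wrist'); save('w3',p); W=cloud(d,c);H,S,V=hsv(p)
w=np.zeros(H.shape,bool);w[100:260,250:400]=1
print(top(W,w&(H>45)&(H<80)&(S>120)))
p,d,c=cam('top'); W=cloud(d,c);H,S,V=hsv(p)
w[:]=0;w[170:250,390:470]=1; print('red in tray',top(W,w&((H<6)|(H>174))&(S>150)))
E
```

```text
[ 0.68741306 -0.13816535  0.23506773] [-1.79935033e+02  1.14860185e-02  1.68285211e+02]
(np.int64(3860), np.float64(0.0509), array([ 688.6, -136.4]), array([ 47.1, 108.6]), 78.4)
red in tray (np.int64(493), np.float64(0.0565), array([ 512.1, -373. ]), array([ 43.6, 107.9]), 3.2)
```

View pics/w3.png

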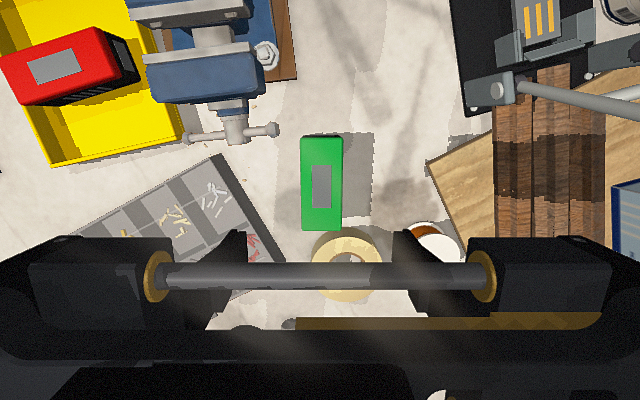

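The green pack sits alone at (322,183), aligned with the tool; the red one lies in the tray at the upper left.

>>> {"method": "send_rows", "body": {"motion": [[[0.001,0.001,-0.04],[0,0,0]],[[0.001,0.001,-0.09],[0,0,0]],[[0.001,0.001,-0.14],[0,0,0]],[[0.001,0.001,-0.18],[0,0,0]],[[0.001,0.001,-0.2],[0,0,0]],[[0.001,0.001,-0.206],[0,0,0]],[[0.001,0.001,-0.206],[0,0,0]]]}}

```text
time: 11.72
position: [0.6899, -0.136, 0.0299]
orientation: [-180.0, 0.1, 168.5]
ft_force: [0.3, 0.6, -0.2]
width: 0.0868
gripper_force: 0.0
```

>>> {"method": "send_rows", "body": {"motion": [[[0,0,0],[0,0,0]],[[0,0,0],[0,0,0]],[[0,0,0],[0,0,0]],[[0,0,0],[0,0,0]],[[0,0,0],[0,0,0]]], "gripper": 1}}

```text
time: 12.35
position: [0.6891, -0.136, 0.0287]
orientation: [-180.0, 0.0, 168.5]
ft_force: [-0.9, -1.6, 0.1]
width: 0.0478
gripper_force: 25.0
```

>>> {"method": "send_rows", "body": {"motion": [[[0,0,0.02],[0,0,0]],[[0,0,0.06],[0,0,0]],[[0,0,0.11],[0,0,0]],[[-0.02,0,0.16],[0,0,2]],[[-0.06,0,0.19],[0,0,5]],[[-0.1,0.02,0.2],[0,0,9]],[[-0.13,0.05,0.2],[0,0,13]],[[-0.154,0.09,0.2],[0,0,15.3]]]}}

```text
time: 13.35
position: [0.5335, -0.0459, 0.2297]
orientation: [180.0, 0.1, -176.3]
ft_force: [0.0, 0.9, -4.0]
width: 0.0474
gripper_force: 25.0
```

>>> {"method": "send_rows", "body": {"motion": [[[0,0.04,0],[0,0,0]],[[0,0.08,0],[0,0,0]],[[0,0.12,0],[0,0,0]],[[0,0.15,0],[0,0,0]],[[0,0.1637,0],[0,0,0]],[[0,0.1637,0],[0,0,0]],[[0,0.1637,0],[0,0,0]]]}}

```text
time: 14.22
position: [0.5353, 0.1162, 0.2288]
orientation: [-179.9, 0.0, -176.3]
ft_force: [0.1, -0.6, -3.6]
width: 0.0477
gripper_force: 25.0
```

```bash
python3 - <<'E'
from h import *
o=ctrl.get_obs();print(o['time'],o['position'],o['orientation'],o['width'])
p,d,c=cam('wrist'); save('w4',p); W=cloud(d,c);H,S,V=hsv(p)
m=(H>45)&(H<80)&(S>120)&np.isfinite(W[...,0])&(W[...,2]>.15); Q=W[m];print(len(Q),np.median(Q[:,2]),cv2.minAreaRect((Q[:,:2]*1000).astype(np.float32)))
m=(V<70)&(abs(W[...,2]-.008)<.006)&(np.hypot(W[...,0]-.5,W[...,1]-.117)<.12);Q=W[m]
a=np.radians(3.9);u=Q[:,:2]@[np.cos(a),np.sin(a)];v=Q[:,:2]@[-np.sin(a),np.cos(a)];print('front u',np.percentile(u,[0,.5]),'v',np.percentile(v,[0,.5,99.5,100]))
E
```

```text
14.225 [0.5353404  0.11618926 0.22875748] [-1.79947752e+02  6.36979154e-03 -1.76346324e+02] 0.047723011192787185
12319 0.25104980070028016 ((516.1707153320312, 114.05352783203125), (171.7322540283203, 76.10164642333984), 86.14212036132812)
front u [0.45697895 0.45844222] v [0.00632377 0.00695087 0.1684961  0.19231496]
```

View pics/w4.png

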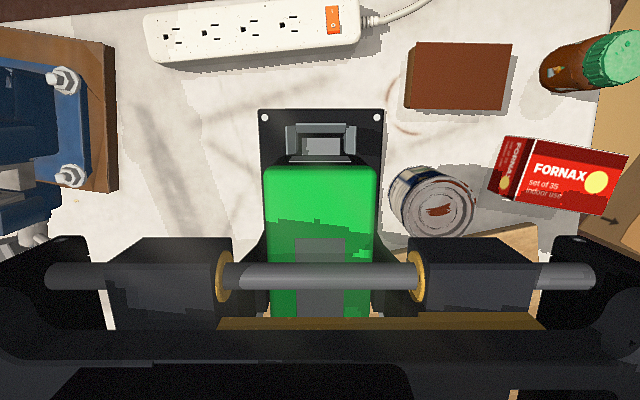

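The green pack is centred on the cradle, its front edge at (320,168) square with the guide behind; lowering it.

>>> {"method": "send_rows", "body": {"motion": [[[0,0,-0.03],[0,0,0]],[[0,0,-0.07],[0,0,0]],[[0,0,-0.11],[0,0,0]],[[0,0,-0.135],[0,0,0]],[[0,0,-0.148],[0,0,0]],[[0,0,-0.158],[0,0,0]],[[0,0,-0.166],[0,0,0]],[[0,0,-0.169],[0,0,0]]]}}

```text
time: 15.28
position: [0.5354, 0.1183, 0.0597]
orientation: [180.0, 0.0, -176.2]
ft_force: [-0.0, 1.3, -2.6]
width: 0.0476
gripper_force: 25.0
```

>>> {"method": "send_rows", "body": {"motion": [[[0,0,-0.001],[0,0,0]],[[0,0,-0.001],[0,0,0]]]}}

```text
time: 15.52
position: [0.5354, 0.1184, 0.059]
orientation: [180.0, 0.0, -176.2]
ft_force: [-1.4, 0.5, -3.0]
width: 0.0478
gripper_force: 25.0
```

>>> {"method": "send_rows", "body": {"motion": [[[0,0,0],[0,0,0]],[[0,0,0],[0,0,0]],[[0,0,0],[0,0,0]],[[0,0,0.02],[0,0,0]],[[0,0,0.07],[0,0,0]],[[0,0,0.12],[0,0,0]],[[0,0,0.17],[0,0,0]],[[0,0,0.18],[0,0,0]]], "gripper": 0}}

```text
time: 16.52
position: [0.5372, 0.1187, 0.243]
orientation: [179.9, 0.4, -176.2]
ft_force: [0.6, 0.8, -0.8]
width: 0.0868
gripper_force: 0.0
```

```bash
python3 - <<'E'
from h import *
o=ctrl.get_obs();print(o['time'],o['position'],o['orientation'],o['width'])
p,d,c=cam('wrist'); save('w5',p); W=cloud(d,c);H,S,V=hsv(p)
w=np.zeros(H.shape,bool);w[115:260,270:370]=1
print(top(W,w&(H>45)&(H<80)&(S>120)))
p,d,c=cam('top'); W=cloud(d,c);H,S,V=hsv(p)
p,d,c=cam('scene'); W2=cloud(d,c);H2,S2,V2=hsv(p)
for W,H,S,V in((W,H,S,V),(W2,H2,S2,V2)):
  m=(H>6)&(H<18)&(S>170)&(V>120)&(W[...,2]>.19)&(W[...,2]<.27)&(abs(W[...,0]-.65)<.08)&(abs(W[...,1]-.12)<.08)
  Q=W[m];print('bar',len(Q),Q.mean(0) if len(Q) else '',Q.max(0) if len(Q) else '',Q.min(0) if len(Q) else '')
E
```

```text
16.525 [0.53718988 0.11865078 0.24297111] [ 179.86766492    0.41661372 -176.2161419 ] 0.08681357341829063
(np.int64(4480), np.float64(0.0808), array([535.3, 118.8]), array([109.3,  48.1]), 3.7)
bar 105 [0.65874815 0.10034459 0.24553619] [0.66806769 0.12274908 0.25277152] [0.65120565 0.07833053 0.23556004]
bar 56 [0.65488171 0.12201747 0.2441266 ] [0.66269133 0.16787717 0.24844845] [0.64655731 0.07814615 0.23786517]
```

Green pack is seated within 2 mm. Now to the grip bar.

>>> {"method": "send_rows", "body": {"motion": [[[0,0,0.03],[0,0,-10]],[[0,0,0.06],[0,0,-20]],[[0,0,0.075],[0,0,-30]],[[0.02,0.001,0.075],[0,0,-40]],[[0.05,0.003,0.075],[0,0,-50]],[[0.08,0.005,0.075],[0,0,-60]],[[0.11,0.007,0.075],[0,0,-70]],[[0.123,0.007,0.075],[0,0,-80]]]}}

```text
time: 17.68
position: [0.6586, 0.1252, 0.3099]
orientation: [-179.7, 0.1, 103.5]
ft_force: [-0.3, 0.1, 0.0]
width: 0.0869
gripper_force: 0.0
```

>>> {"method": "send_rows", "body": {"motion": [[[0,0,0],[0,0,-10]],[[0,0,0],[0,0,-10]],[[0,0,0],[0,0,-10]]]}}

```text
time: 18.05
position: [0.6576, 0.1253, 0.3123]
orientation: [-179.9, 0.0, 94.0]
ft_force: [0.0, 0.3, -0.5]
width: 0.0869
gripper_force: 0.0
```

>>> {"method": "send_rows", "body": {"motion": [[[0,0,-0.02],[0,0,0]],[[0,0,-0.045],[0,0,0]],[[0,0,-0.062],[0,0,0]],[[0,0,-0.07],[0,0,0]],[[0,0,-0.07],[0,0,0]]]}}

```text
time: 18.68
position: [0.658, 0.1253, 0.2434]
orientation: [-180.0, 0.0, 93.8]
ft_force: [0.4, 0.2, 0.5]
width: 0.087
gripper_force: 0.0
```

>>> {"method": "send_rows", "body": {"motion": [[[0,0,0],[0,0,0]],[[0,0,0],[0,0,0]],[[0,0,0],[0,0,0]],[[0,0,0],[0,0,0]],[[0,0,0],[0,0,0]],[[0,0,0],[0,0,0]]], "gripper": 1, "force": 35}}

```text
time: 19.42
position: [0.6581, 0.1253, 0.2436]
orientation: [180.0, 0.0, 93.8]
ft_force: [-0.4, -0.6, 0.4]
width: 0.0353
gripper_force: 0.0
```

```bash
python3 - <<'E'
from h import *
o=ctrl.get_obs();P=o['position'];print(P,o['width'],o['ft_force'])
h=np.array([.6196,.1233,.078]); dx=np.array([.9976,.068,0])
u=(P-h)@dx; print('u',u)
b=np.array([P[0],P[1],.078+np.sqrt(.165**2-u*u)]); th0=np.arctan2(b[2]-.078,-u); print('th0',th0,'bar z',b[2])
for th in np.linspace(th0,-.03,25)[1:]:
    print(round(th,2),np.round(h-dx*.165*np.cos(th)+[0,0,.165*np.sin(th)]-b,3))
E
```

```text
[0.65811678 0.12529981 0.24356366] 0.03525795866646665 [-0.40674274 -0.59327984  0.4020693 ]
u 0.0385603244086457
th0 1.8066765612311007 bar z 0.23843098635082938
1.73 [-0.012 -0.     0.002]
1.65 [-0.025 -0.001  0.004]
1.58 [-0.037 -0.002  0.005]
1.5 [-0.05  -0.003  0.004]
1.42 [-0.063 -0.004  0.003]
1.35 [-0.075 -0.004  0.   ]
1.27 [-0.087 -0.005 -0.003]
1.19 [-0.099 -0.006 -0.007]
1.12 [-0.111 -0.007 -0.012]
1.04 [-0.122 -0.008 -0.018]
0.96 [-0.132 -0.008 -0.025]
0.89 [-0.142 -0.009 -0.032]
0.81 [-0.152 -0.01  -0.041]
0.74 [-0.161 -0.01  -0.05 ]
0.66 [-0.169 -0.011 -0.059]
0.58 [-0.176 -0.011 -0.07 ]
0.51 [-0.183 -0.012 -0.081]
0.43 [-0.188 -0.012 -0.092]
0.35 [-0.193 -0.013 -0.103]
0.28 [-0.197 -0.013 -0.115]
0.2 [-0.2   -0.013 -0.128]
0.12 [-0.202 -0.013 -0.14 ]
0.05 [-0.203 -0.013 -0.153]
-0.03 [-0.203 -0.013 -0.165]
```

Still closing; a few more rows, then follow the arc.

>>> {"method": "send_rows", "body": {"motion": [[[0,0,0],[0,0,0]],[[0,0,0],[0,0,0]],[[0,0,0],[0,0,0]]]}}

```text
time: 19.8
position: [0.6587, 0.1253, 0.2437]
orientation: [179.9, 0.0, 93.8]
ft_force: [2.6, 0.5, -0.1]
width: 0.015
gripper_force: 35.0
```

>>> {"method": "send_rows", "body": {"motion": [[[-0.012,0,0.002],[0,0,0]],[[-0.025,-0.001,0.004],[0,0,0]],[[-0.037,-0.002,0.005],[0,0,0]],[[-0.05,-0.003,0.004],[0,0,0]],[[-0.063,-0.004,0.003],[0,0,0]],[[-0.075,-0.004,0],[0,0,0]],[[-0.087,-0.005,-0.003],[0,0,0]],[[-0.099,-0.006,-0.007],[0,0,0]]]}}

```text
time: 20.8
position: [0.5621, 0.1194, 0.2393]
orientation: [179.4, -0.1, 93.8]
ft_force: [5.4, -0.3, 5.8]
width: 0.0146
gripper_force: 35.0
```

>>> {"method": "send_rows", "body": {"motion": [[[-0.012,-0.001,-0.005],[0,0,0]],[[-0.023,-0.002,-0.011],[0,0,0]],[[-0.033,-0.002,-0.018],[0,0,0]],[[-0.043,-0.003,-0.025],[0,0,0]],[[-0.053,-0.004,-0.034],[0,0,0]],[[-0.062,-0.004,-0.043],[0,0,0]],[[-0.07,-0.005,-0.052],[0,0,0]],[[-0.077,-0.005,-0.063],[0,0,0]]]}}

```text
time: 21.8
position: [0.4815, 0.1146, 0.173]
orientation: [180.0, -0.0, 93.8]
ft_force: [3.4, 2.2, 3.3]
width: 0.0154
gripper_force: 35.0
```

>>> {"method": "send_rows", "body": {"motion": [[[-0.007,-0.001,-0.011],[0,0,0]],[[-0.012,-0.001,-0.022],[0,0,0]],[[-0.017,-0.002,-0.033],[0,0,0]],[[-0.021,-0.002,-0.045],[0,0,0]],[[-0.024,-0.002,-0.058],[0,0,0]],[[-0.026,-0.002,-0.07],[0,0,0]],[[-0.027,-0.002,-0.083],[0,0,0]],[[-0.027,-0.002,-0.093],[0,0,0]]]}}

```text
time: 22.8
position: [0.4557, 0.1131, 0.0823]
orientation: [180.0, -0.1, 93.8]
ft_force: [-11.2, -1.8, 56.7]
width: 0.0148
gripper_force: 35.0
```

>>> {"method": "send_rows", "body": {"motion": [[[0,0,-0.003],[0,0,0]],[[0,0,-0.003],[0,0,0]],[[0,0,-0.003],[0,0,0]]]}}

```text
time: 23.18
position: [0.4557, 0.1131, 0.082]
orientation: [-180.0, -0.2, 93.8]
ft_force: [-9.0, -1.0, 41.6]
width: 0.0149
gripper_force: 35.0
```

```bash
python3 - <<'E'
from h import *
o=ctrl.get_obs();print(o['time'],o['position'],o['width'],o['ft_force'],o['gripper_force'])
p,d,c=cam('scene'); save('s6',cv2.resize(p[120:230,200:360],None,fx=4,fy=4,interpolation=cv2.INTER_CUBIC)); W=cloud(d,c);H,S,V=hsv(p)
m=(H>6)&(H<18)&(S>170)&(V>120)&(W[...,2]<.27)&(W[...,2]>.04)&(abs(W[...,0]-.5)<.12)&(abs(W[...,1]-.12)<.08)
Q=W[m];print('bar',len(Q),Q.mean(0),Q.max(0))
E
```

```text
23.175 [0.45574215 0.11306664 0.08204569] 0.014939719162463342 [-8.99903787 -0.97906213 41.57187372] 35.002461075782776
bar 47 [0.45493913 0.0887257  0.08282524] [0.4814453  0.11609141 0.09077634]
```

View pics/s6.png

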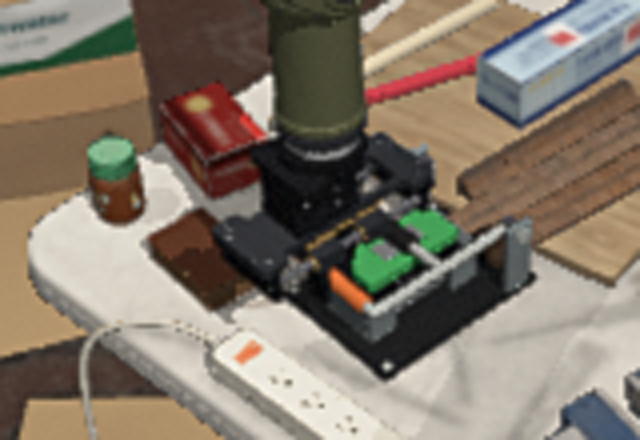

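The clamp is level on its stop (42 N reaction), the press bar lying across the green pack. The inner finger is close to the pack's end, so I ease the load and open only slightly before rising.

>>> {"method": "send_rows", "body": {"motion": [[[0,0,0.002],[0,0,0]],[[0,0,0.003],[0,0,0]],[[0,0,0.003],[0,0,0]]]}}

```text
time: 23.6
position: [0.4557, 0.113, 0.0823]
orientation: [179.9, -0.1, 93.8]
ft_force: [1.1, 1.9, 16.7]
width: 0.0147
gripper_force: 35.0
```

>>> {"method": "send_rows", "body": {"motion": [[[0,0,0],[0,0,0]],[[0,0,0],[0,0,0]],[[0,0,0],[0,0,0]],[[0,0,0],[0,0,0]]], "gripper": 0.79}}

```text
time: 24.1
position: [0.4545, 0.1118, 0.0801]
orientation: [-179.9, 0.0, 93.8]
ft_force: [4.4, 1.4, 3.1]
width: 0.018
gripper_force: 1.6
```

>>> {"method": "send_rows", "body": {"motion": [[[0.001,0,0],[0,0,0]],[[0.001,0,0.004],[0,0,0]],[[0.001,0,0.01],[0,0,0]],[[0.001,0,0.016],[0,0,0]]]}}

```text
time: 24.6
position: [0.4553, 0.1121, 0.0967]
orientation: [-179.9, 0.0, 93.8]
ft_force: [-0.6, -0.4, -0.2]
width: 0.0184
gripper_force: 0.0
```

>>> {"method": "send_rows", "body": {"motion": [[[0,0,0.01],[0,0,0]],[[0,0,0.03],[0,0,0]],[[0,0,0.07],[0,0,0]],[[0,0,0.12],[0,0,0]],[[0,0,0.16],[0,0,0]],[[0,0,0.18],[0,0,0]]]}}

```text
time: 25.35
position: [0.4568, 0.1124, 0.2799]
orientation: [179.8, -0.1, 93.8]
ft_force: [-0.4, -0.0, -1.4]
width: 0.0183
gripper_force: 0.0
```

```bash
python3 - <<'E'
from h import *
o=ctrl.get_obs();print(o['time'],o['position'],o['width'],o['ft_force'],o['gripper_force'])
p,d,c=cam('scene'); save('s7',cv2.resize(p[120:230,200:360],None,fx=4,fy=4,interpolation=cv2.INTER_CUBIC)); W=cloud(d,c);H,S,V=hsv(p)
b=(abs(W[...,0]-.5)<.12)&(abs(W[...,1]-.12)<.08)&(W[...,2]>.04)&(W[...,2]<.2)
Q=W[(H>6)&(H<18)&(S>170)&(V>120)&b];print('bar',len(Q),Q.mean(0),np.percentile(Q[:,2],[50,95]))
Q=W[(H>45)&(H<80)&(S>120)&(V>100)&b];print('green',len(Q),np.median(Q,0),Q.max(0),Q.min(0))
E
```

```text
25.35 [0.45678705 0.11238516 0.27988297] 0.018338419387021125 [-0.36803442 -0.01712883 -1.35050575] 0.0
bar 83 [0.45325153 0.10776634 0.08241823] [0.08417441 0.08822527]
green 203 [0.51926675 0.10928885 0.06734988] [0.58896904 0.14484342 0.08177088] [0.47879336 0.09079855 0.05459715]
```

View pics/s7.png

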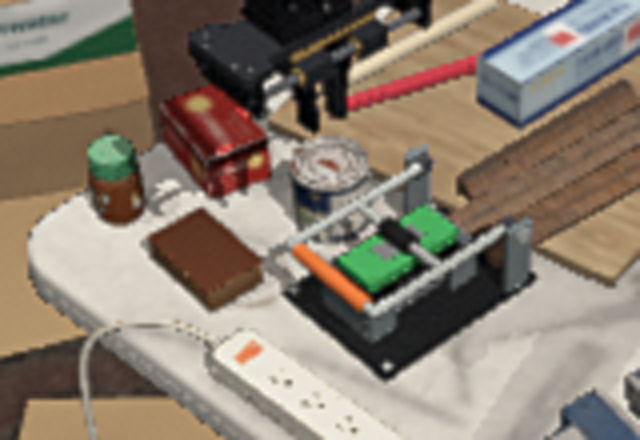

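The clamp lies level with the green pack's top at 67 mm (home is 68 mm), and the arm is clear.

```bash
python3 -c "
from bench import ctrl
print(ctrl.sign_off())"
```

```text
the job is handed in; nothing more can be done
None
```

I handed the job in at about 25 s with the green pack in the cradle under the shut clamp, the red pack flat in the yellow tray and the other things untouched by the arm; the sign-off gave no verdict.

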